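# Seat the tube block in the corner of the tilted filling stand and lock it

### The job

Lay the aluminium tube block flat on the sloping plate of the filling stand so that it slides down on to the ledge, and bring it gently along the ledge until it is home in the corner, flush against the ledge and the end stop, without dropping it or ramming it against anything. When it rests there by itself, turn the cam lever fully over to lock it, leaving the beaker, sample cup, pipette and marker where they are.

Things in the scene. Friction and masses are not known exactly. Their poses are not given: they have to be found in the camera images.
- block_center (a point): tube block: aluminium, 72 x 100 x 26 mm (x, y, z), about 0.4 kg, 12 round holes in its top. This point is the centre of that body, axes along its edges, z up. An upright lifting bar stands on the middle of its top: 44 mm along x, 10 mm thick along y, from 13 to 41 mm above this point; grasp the block by the bar, across its thickness. Turned half round it is the same.
- deck: sloping plate of the heavy filling stand, top surface x 0 to 0.165, y -0.03 to 0.185. Origin on it at the foot of the ledge; z square out of the plate, x up the slope (17 deg), y left along the ledge (rising 7.6 deg). Friction with the block 0.16 to 0.24: let go, it slides down to the ledge but hangs there and must be nudged along to the stop. Home, its centre is at x = 0.036, y = stop face + 0.050, z = 0.013.
- ledge_mid (a point): middle of the upper edge of the ledge, the straight wall 16 mm high along the plate's lower edge; its face is the plate's x = 0 plane and looks up the slope. Axes as the plate's. The block's 100 mm side comes to lie against it.
- stop_rail: rail before the ledge that carries the end stop, a dark steel block with a black thumbscrew; origin and axes as the plate's. The stop's face looks along +y, reaches from x = 0.005 to 0.058 and 28 mm above the plate, and is set anywhere from y = 0.000 to 0.050: this is not reported, find it by touch or by eye. Do not jar its setting: keep the block's force on it under 20 N.
- cam_lever (a joint): lever angle, rad: 0 to 0.3 open, 2.0 fully over (hard limit), counter-clockwise seen from above the plate; axis square to it at plate x = 0.0925, y = 0.075. Open, there are 79 mm or more between ledge and cam for the 72 mm block, and the rubber-tyred cam's top is 17 mm high. Past 1.25 it presses the block on to the ledge. Its pivot is sprung, to about 12 N. It stays where it is left; turning takes 1 to 6 N at the knob.
- cam_knob (a point): grip of the lever's upright black knob, a cylinder 14 mm across square to the plate, from 26 to 56 mm above it (this point: 42 mm), 52 mm from the lever's axis; axes turn with the lever. At joint angle q it is at plate x = 0.0925 + 0.052 cos(q - 0.3), y = 0.075 + 0.052 sin(q - 0.3). The lever's arm lies below the knob, its top 26 mm above the plate.
- beaker: clear plastic beaker, 55 mm wide, 73 mm high, standing; bystander; origin at the centre of its underside
- sample_cup: white specimen cup with a white lid, 58 mm wide, 62 mm high, standing; bystander; origin at the centre of its underside
- pipette: white pipette lying on the worktop, 240 mm long, 26 mm high; bystander; origin under its middle, y along it
- marker: felt marker lying on the worktop, 136 mm long, 18 mm high; bystander; origin under its middle, y along it

How it is judged:
On the way:
1. the block rests by itself in the corner, against ledge and end stop, flat on the plate, while the cam lever is still open (x of block_center in the frame of deck between 0.034 and 0.038 m and z of block_center in the frame of deck between 0.0115 and 0.015 m and y of block_center in the frame of deck between 0.046 and 0.104 m and angle between the z axis of block_center and the z axis of deck, either way round below 0.04 rad and angle between the x axis of block_center and the x axis of deck, either way round below 0.04 rad and contact force between tube_block and stop_rail above 0.03 N and contact force between the fingers and tube_block below 0.01 N and value of joint cam_lever below 0.6 rad), for 0.3 s.
At the end, for the whole second after the job is handed in: The block lies flat on the plate (within 0.04 rad), its edge on the ledge within 2 mm, its end touching the end stop, square to both within 0.04 rad, released and at rest, and the cam lever is turned over to more than 1.85 rad (x of block_center in the frame of deck between 0.034 and 0.038 m and z of block_center in the frame of deck between 0.0115 and 0.015 m and y of block_center in the frame of deck between 0.046 and 0.104 m and angle between the z axis of block_center and the z axis of deck, either way round below 0.04 rad and angle between the x axis of block_center and the x axis of deck, either way round below 0.04 rad and contact force between tube_block and stop_rail above 0.03 N and contact force between the fingers and tube_block below 0.01 N and value of joint cam_lever above 1.85 rad and linear speed of tube_block below 0.01 m/s).
It fails at once if the block runs into or is pressed against the end stop with more than 20 N (contact force between tube_block and stop_rail above 20 N).
It fails at once if before it is locked, the block is dropped, rammed or pressed on the stand with more than 80 N (contact force between tube_block and deck above 80 N and value of joint cam_lever below 0.6 rad).
It fails at once if the beaker, sample cup, pipette or marker is moved by more than 30 mm (distance of any of beaker, pipette, marker, sample_cup from where it was at the start of the episode above 0.03 m).
It also fails if it takes over 59 s, if anything falls off the work surface, if the arm or the gripper's body presses on something with over 40 N, if the wrist force passes 120 N, or if a joint passes its speed limit or range.

### The arm

A 7-joint arm with a two-finger parallel gripper is mounted at the origin on a cart in front of the work surface, level with it; the furniture and walls round the work are solid. World frame = base frame: x ahead of the robot, y to its left, z up, the work surface at z = 0. Lengths are in m, angles in rad, forces in N, time in s.
With the tool pointing down it reaches from about 0.4 to 0.925 m from the base axis. Payload 5.6 kg.
Tool frame: the origin (TCP) lies midway between the tips of the shut fingers; the grasp point (between the pads) lies behind it (bot.grip_point_offset is the x of the grasp point in the tool frame, in m); x points along the fingers, z is the direction in which the jaws open and shut, and the axes are right-handed (so a half turn about x gives the same grasp; the last joint's range is limited). The gripper opens to 85 mm and grips with 20 to 120 N. Pads are 22 mm wide; open, the fingers measure 114 mm over their backs; the gripper's body (76 mm by 85 mm) begins 54 mm behind the grasp point. The pads swing forward as they close: fully open they stand 13 mm farther back than shut.
Start: joints at [1.076, 0.468, -0.012, 1.603, 0.006, 1.071, -0.056], TCP at [0.284, -0.585, 0.231] pointing down, gripper open.
Joint ranges: [-2.53, 2.53], [-0.31, 2.02], [-1.57, 1.55], [0.28, 2.44], [-1.29, 4.43], [0.15, 1.84], [-2.92, 2.92]. Speed limits (rad/s): [2.57, 2.57, 3.14, 3.14, 3.14, 3.14, 3.14].

### API

Orientations are given as a rotation vector (axis times angle).
In Python, from rig import monitor, viewer, bot gives the robot as it stands.
- The arm moves only by the tool move_arm, never from a script. Its argument "commands" is one flat list of numbers, 7 for each row, row after row: the shift along the tool's x, y, z in m, then the turn, a rotation vector about the tool's x, y, z in degrees, then the finger opening in m, from 0 to 0.0854. A call has 1 to 10 rows; each row shifts and turns the commanded pose from where the row before left it, along the tool's axes as they then stand; what a row does not reach is not made up. A row lasts 1/10 s, in which the tool goes at most 50 mm and 8.59 degrees, less where a joint would pass 70% of its speed; a pose out of reach is approached as far as the arm can. A call with a gripper value outside its range is refused whole. The fingers move at their own pace and stop on an object; the grip force is fixed at half the most. Time passes only in rows, so rows that do not move let the fingers close. It gives the time, the measured TCP pose, the force and the opening at its end, in the units of the state.
- monitor.sense(): the state, without advancing time (a new reading comes with each control period).
- viewer.capture(name): name is "scene" or "top"; returns the picture (480x640x3 uint8, red, green, blue); there is no depth.
- viewer.get_calibration(name): a dict with "vertical_fov" (degrees; the focal length in pixels is half the picture's height over the tangent of half this angle, whatever the lens; pixels are square), "cx", "cy" (the principal point, pixels), "R" (3x3) and "t" (3): a world point X has camera coordinates R X + t. Camera axes: x right, y down, z forward; pixel columns grow to the right and rows downward; lengths in m; the calibration is good to about 2 mm. A picture is of the moment at which its call begins. get_calibration takes no time and is no camera call.
- bot.hand_in(): hands the job in, once; it reports no verdict.
The state is a dict: "clock": time; "joints": joint angles; "qvel": joint speeds; "joint_efforts": joint torques, N m; "position": TCP position; "eef_rot": TCP orientation; "ft_force": force on the tool from outside, world axes, zero at the start; "ft_torque": the same for the moment, N m; "finger_gap": opening from 0.0 (shut) to 1.0 (fully open).
Only numpy, scipy, OpenCV 4.12 (cv2) and the standard library are available. Lean on these libraries where they do the work, as an engineer would, in place of code of your own. Each camera call takes 0.05 s, during which the arm holds its last target. There are 200 camera calls.

## Working session

There is one attempt and no reset: what is moved stays moved. The work goes in short steps, Python scripts to look and compute and a tool call to move; the robot and the scene stay as the last step left them, time stands still between calls to the robot, and variables do not carry over. Pictures are saved under pics/ and viewed, about 8 in all and at most 12, crops included, and the job is handed in when it is done.

Besides the shell and the picture viewer there is one more tool, called as name(argument=value, ...) on one line, values as JSON. move_arm: Moves the arm, as the interface text tells. Its arguments: {"type":"object","properties":{"commands":{"type":"array","items":{"type":"number"}}},"required":["commands"]}

```bash
mkdir -p pics
python3 - <<'E'
from rig import monitor, viewer, bot
import cv2, numpy as np
np.set_printoptions(precision=4,suppress=True)
for n in("scene","top"):
    im=viewer.capture(n); cv2.imwrite(f"pics/{n}0.png",im[:,:,::-1]); print(n,viewer.get_calibration(n))
print(monitor.sense(),bot.grip_point_offset)
E
```

```text
scene {'vertical_fov': 51.41577946524171, 'cx': 325.6472063286697, 'cy': 236.33234264588867, 'R': array([[-0.7619, -0.6475,  0.013 ],
       [-0.4407,  0.5036, -0.7431],
       [ 0.4746, -0.5719, -0.6691]]), 't': array([0.3497, 0.365 , 0.8275])}
top {'vertical_fov': 42.94292736281777, 'cx': 322.6142762048253, 'cy': 238.67579759743572, 'R': array([[-0.0001, -0.9999,  0.015 ],
       [-0.9957, -0.0013, -0.0928],
       [ 0.0928, -0.0149, -0.9956]]), 't': array([-0.107 ,  0.5314,  1.2068])}
{'clock': 0.1, 'joints': array([ 1.076 ,  0.4683, -0.0116,  1.6035,  0.006 ,  1.0714, -0.0563]), 'qvel': array([ 0.0002, -0.0014,  0.0006, -0.0021,  0.0002, -0.0005, -0.0005]), 'joint_efforts': array([  0.0005, -53.3517,   0.0212, -25.1964,   0.0115,   0.0044,
         0.    ]), 'position': array([ 0.2835, -0.5844,  0.2305]), 'eef_rot': array([ 0.8711,  1.391 , -0.8699]), 'ft_force': array([0.6448, 0.3702, 0.0945]), 'ft_torque': array([-0.0999, -0.0217, -0.0064]), 'finger_gap': 0.9979554536510837} -0.0187
```

View pics/scene0.png

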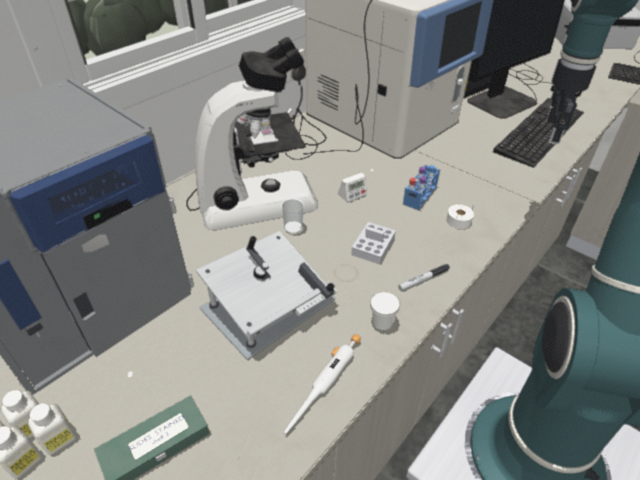

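View pics/top0.png

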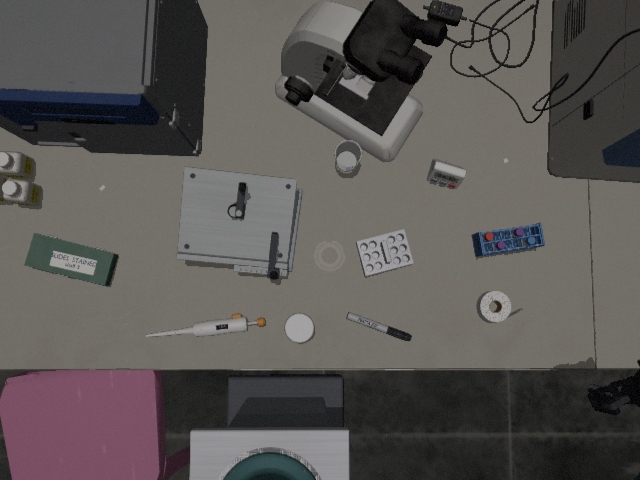

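Top view: stand plate about (180–300,168–272), with the stop at (273,255) and the cam knob near (241,188). The block is at (385,253), the beaker ring at (330,256), the cup at (299,328), the pipette at (205,328) and the marker at (380,326). I'll enlarge both views for accurate corners.

Run:
```python
import cv2, numpy as np
def crop(im,x,y,w,h,s): return cv2.resize(im[y:y+h,x:x+w],None,fx=s,fy=s,interpolation=cv2.INTER_CUBIC)
def comp(f,a,b,o):
    im=cv2.imread(f); im=cv2.convertScaleAbs(im,alpha=1.3)
    A=crop(im,*a,4);B=crop(im,*b,4)
    C=np.zeros((max(A.shape[0],B.shape[0]),A.shape[1]+B.shape[1],3),np.uint8)
    C[:A.shape[0],:A.shape[1]]=A;C[:B.shape[0],A.shape[1]:]=B;cv2.imwrite(o,C);print(C.shape)
comp("pics/top0.png",(172,160,135,130),(352,224,64,60),"pics/tc.png")
comp("pics/scene0.png",(198,225,142,135),(348,216,54,52),"pics/sc.png")
```

```text
(520, 796, 3)
(540, 784, 3)
```

View pics/tc.png

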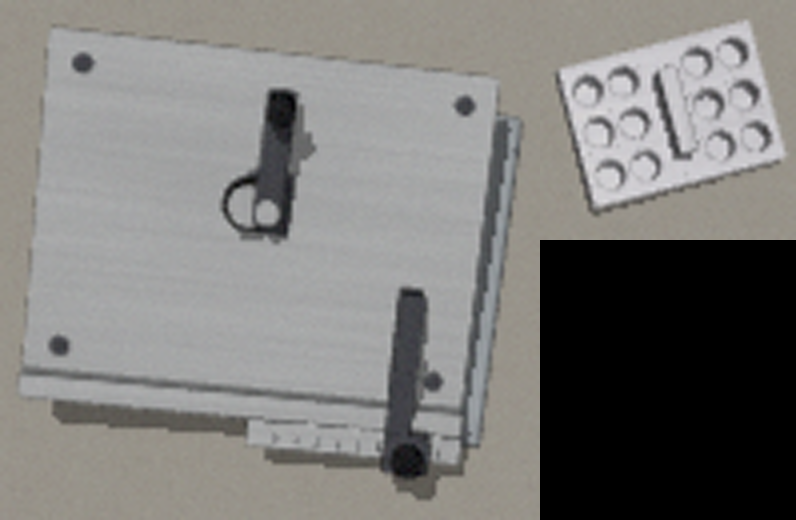

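View pics/sc.png

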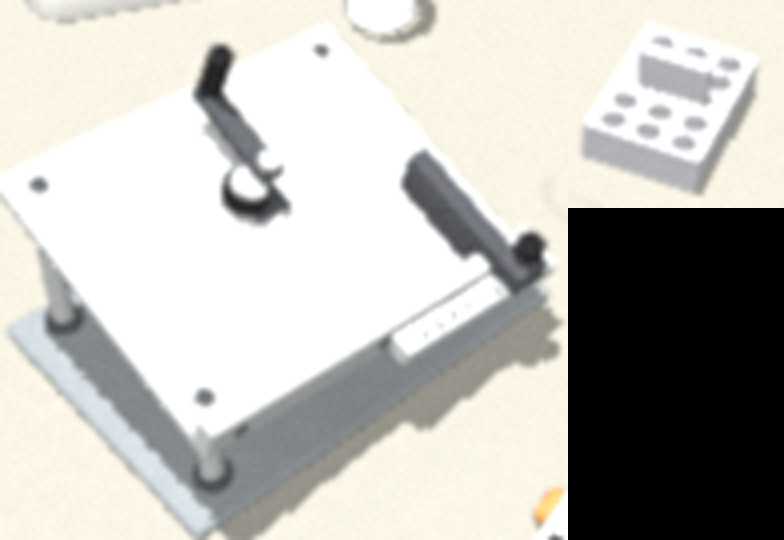

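Top-crop corners: plate far-left (50,27), far-right (498,77), ledge foot line (24,368)–(466,405). Scene-crop corners: left (0,177), top (330,25), right (553,262), bottom (203,440). Block top face in the top crop: (560,73), (750,22), (786,157), (597,208). Next I refine these edges to sub-pixel accuracy and solve for the poses.

```bash
cat > h.py <<'E'
import numpy as np, cv2
from scipy.spatial.transform import Rotation as Ro
from scipy.optimize import least_squares
from rig import monitor, viewer, bot
np.set_printoptions(precision=4,suppress=True)
CAL={n:viewer.get_calibration(n) for n in("scene","top")}
def proj(n,X):
    c=CAL[n]; f=240/np.tan(np.radians(c["vertical_fov"]/2)); p=np.atleast_2d(X)@c["R"].T+c["t"]
    return p[:,:2]/p[:,2:]*f+[c["cx"],c["cy"]]
def ray(n,uv):
    c=CAL[n]; f=240/np.tan(np.radians(c["vertical_fov"]/2))
    return -c["R"].T@c["t"], c["R"].T@np.array([(uv[0]-c["cx"])/f,(uv[1]-c["cy"])/f,1])
def onz(n,uv,z):
    o,d=ray(n,uv); return o+d*(z-o[2])/d[2]
def tri(u,v):
    o1,d1=ray("top",u);o2,d2=ray("scene",v)
    s=np.linalg.lstsq(np.c_[d1,-d2],o2-o1,rcond=None)[0]
    a,b=o1+s[0]*d1,o2+s[1]*d2; return (a+b)/2,np.linalg.norm(a-b)
def line(g,a,b,w=2.0,sgn=0):
    "refine the edge a-b in grey picture g: returns point, dir, rms"
    a,b=np.array(a,float),np.array(b,float);L=np.linalg.norm(b-a);d=(b-a)/L;n=np.array([-d[1],d[0]]);P=[]
    for s in np.arange(.06*L,.94*L,.7):
        t=np.arange(-w-.5,w+.51,.25);q=(a+s*d+t[:,None]*n).astype(np.float32)
        v=cv2.remap(g.astype(np.float32),q[:,0],q[:,1],cv2.INTER_LINEAR);dv=np.gradient(cv2.GaussianBlur(v,(1,5),1).ravel());e=abs(dv) if sgn==0 else np.clip(sgn*dv,0,None)
        k=np.argmax(e); 
        if e[k]<1 or k in(0,len(t)-1):continue
        sl=slice(max(0,k-3),k+4);P.append(a+s*d+n*(t[sl]@e[sl]/e[sl].sum()))
    P=np.array(P,np.float32)
    for _ in range(2):
        vx,vy,x,y=cv2.fitLine(P,cv2.DIST_HUBER,0,.01,.01).ravel();r=(P-[x,y])@[-vy,vx];P=P[abs(r)<max(.3,2*r.std())]
    return np.array([x,y]),np.array([vx,vy]),r.std()
def cross(l,m):
    t=np.linalg.solve(np.c_[l[1],-m[1]],m[0]-l[0]);return l[0]+t[0]*l[1]
gray=lambda f:cv2.cvtColor(cv2.imread(f),cv2.COLOR_BGR2GRAY)
T=lambda x,y:((x+.5)/4-.5+172,(y+.5)/4-.5+160)
TB=lambda x,y:((x-540+.5)/4-.5+352,(y+.5)/4-.5+224)
S=lambda x,y:((x+.5)/4-.5+198,(y+.5)/4-.5+225)
SB=lambda x,y:((x-568+.5)/4-.5+348,(y+.5)/4-.5+216)
E
cat > fit.py <<'E'
from h import *
gt,gs=gray("pics/top0.png"),gray("pics/scene0.png")
E={}
def add(k,n,g,a,b,X1,X2): E[k]=(n,line(g,a,b),X1,X2)
add("far_t","top",gt,T(50,27),T(498,77),(.165,.185,0),(.165,-.03,0))
add("left_t","top",gt,T(50,27),T(24,368),(.165,.185,0),(0,.185,0))
add("right_t","top",gt,T(498,77),T(470,380),(.165,-.03,0),(.015,-.03,0))
add("foot_t","top",gt,T(26,369),T(380,400),(0,.185,0),(0,.013,0))
add("far_s","scene",gs,S(0,177),S(325,27),(.165,.185,0),(.165,-.03,0))
add("right_s","scene",gs,S(330,25),S(553,262),(.165,-.03,0),(0,-.03,0))
add("left_s","scene",gs,S(0,180),S(190,430),(.165,.185,0),(.01,.185,0))
for k in E: print(k,E[k][1][2])
def pose(p):
    a,b=np.sin(np.radians(17)),np.sin(np.radians(7.6))
    # x=(ca,0,a) turned; y has z-part b, square to x
    x=np.array([np.cos(np.arcsin(a)),0,a]);zc=np.sqrt(1-a*a-b*b)
    y0=-a*b/x[0];y=np.array([y0,np.sqrt(1-b*b-y0*y0),b])
    R=np.c_[x,y,np.cross(x,y)];return Ro.from_rotvec([0,0,p[3]]).as_matrix()@R,np.array(p[:3])
def res(p,keys):
    R,o=pose(p);r=[]
    for k in keys:
        n,l,A,B=E[k]
        for X in np.linspace(A,B,4): r.append(float((proj(n,R@X+o)[0]-l[0])@np.array([-l[1][1],l[1][0]])))
    return np.array(r)
for keys in(list(E),[k for k in E if k!="foot_t"],[k for k in E if k.endswith("_t")]):
    s=least_squares(res,[.5,.1,.06,0],args=(keys,),loss="soft_l1");print(s.x,res(s.x,list(E)).reshape(-1,4)[:,[0,3]].ravel())
    if len(keys)==len(E): np.save("deck.npy",s.x)
R,o=pose(np.load("deck.npy"));print(R)
sc=[((82,63),(38,185)),((465,105),(321,50)),((59,345),(204,397))]
for u,v in sc:
    X,g=tri(T(*u),S(*v));print("screw",X,g,"deck",R.T@(X-o))
# knob top, thumbscrew, stop end
X,g=tri(T(282,105),S(219,52));print("knobtop deck",R.T@(X-o),g)
def ondeck(n,uv,z):
    O,d=ray(n,uv);O,d=R.T@(O-o),R.T@d;return O+d*(z-O[2])/d[2]
for uv in((398,288),(426,292),(388,400)):print("stop",ondeck("top",T(*uv),.028))
# block
P=[(560,73),(750,22),(786,157),(597,208)]
L=[line(gt,TB(*P[i]),TB(*P[(i+1)%4])) for i in range(4)]
C=[cross(L[i-1],L[i]) for i in range(4)];W=np.array([onz("top",c,.026) for c in C]);print("blk",W,W.mean(0),[l[2] for l in L])
print([np.linalg.norm(W[i]-W[i-1]) for i in range(4)])
d=W[0]-W[1]+W[3]-W[2];print("yaw",np.degrees(np.arctan2(-d[0],d[1])))
d=W[0]-W[3]+W[1]-W[2];print("yaw",np.degrees(np.arctan2(d[1],d[0])))
Q=[(652,22),(758,62),(700,190),(584,128)];print("scene reproj of corners",proj("scene",W),[SB(*q) for q in Q])
print("bar",onz("top",TB(680,111),.054))
s=monitor.sense();print("tool",Ro.from_rotvec(s["eef_rot"]).as_matrix())
E
python3 fit.py
```

```text
far_t 0.22955504
left_t 0.24606657
right_t 0.19680579
foot_t 0.17422083
far_s 0.33243617
right_s 0.24073038
left_s 0.13157861
[ 0.4858 -0.006   0.0462 -0.1253] [ 0.4376  0.073  -1.0899 -1.0634  0.2549  0.0719 -1.2707 -1.3344  1.0238
  0.6053 -0.8706  0.0995  0.03   -1.0732]
[ 0.4872 -0.0061  0.0451 -0.1277] [-0.4315 -0.5143 -0.6948 -0.8735  0.4927  0.1314 -2.2063 -2.046   0.7262
  0.5063 -0.707   0.4263  0.1123 -0.7966]
[ 0.4852 -0.0068  0.0443 -0.1222] [ 1.174   0.4512 -0.6482 -0.3797  0.525   0.5619 -0.6691 -1.0142  2.0826
  1.3245 -0.654   0.1207  0.0324 -1.3155]
[[ 0.9488  0.0837 -0.3046]
 [-0.1195  0.9877 -0.101 ]
 [ 0.2924  0.1323  0.9471]]
screw [0.6436 0.1415 0.1142] 0.0022199925536023897 deck [0.152  0.1679 0.0014]
screw [ 0.6284 -0.0381  0.0902] 0.0020269193760241904 deck [ 0.1519 -0.014   0.0015]
screw [0.5135 0.158  0.0734] 0.0021169635079718125 deck [0.0146 0.1679 0.0007]
knobtop deck [0.149  0.0726 0.054 ] 0.0010491289260568851
stop [0.0638 0.0092 0.028 ]
stop [ 0.0632 -0.0043  0.028 ]
stop [0.0085 0.0081 0.028 ]
blk [[ 0.5267 -0.1746  0.026 ]
 [ 0.5522 -0.2705  0.026 ]
 [ 0.483  -0.2892  0.026 ]
 [ 0.4571 -0.1925  0.026 ]] [ 0.5047 -0.2317  0.026 ] [np.float32(1.1803857), np.float32(0.76512027), np.float32(0.13216479), np.float32(0.11041752)]
[np.float64(0.07177036963580108), np.float64(0.09929256112173333), np.float64(0.07173714836852334), np.float64(0.10006883173717555)]
yaw 14.937683540500286
yaw 14.741918857205286
scene reproj of corners [[352.2227 247.3643]
 [368.0935 222.5498]
 [395.7115 231.0464]
 [381.0496 257.0639]] [(368.625, 221.125), (395.125, 231.125), (380.625, 263.125), (351.625, 247.625)]
bar [ 0.5038 -0.2325  0.054 ]
tool [[-0.0008  0.8997  0.4365]
 [ 0.0013  0.4365 -0.8997]
 [-1.     -0.0001 -0.0015]]
```

```bash
cat >> h.py <<'E'
import sys
def deck():
    p=np.load("deck.npy");a,b=np.sin(np.radians(17)),np.sin(np.radians(7.6))
    x=np.array([np.cos(np.arcsin(a)),0,a]);y0=-a*b/x[0];y=np.array([y0,np.sqrt(1-b*b-y0*y0),b])
    R=Ro.from_rotvec([0,0,p[3]]).as_matrix()@np.c_[x,y,np.cross(x,y)]
    return R,p[:3]+R@np.array([.0008,-.0005,.0012])
def tool(yv,down): # tool x along down, z along -yv
    z=-np.array(yv);x=np.array(down);return np.c_[x,np.cross(z,x),z]
def delta(P,Rt):
    s=monitor.sense();R=Ro.from_rotvec(s["eef_rot"]).as_matrix()
    w=Ro.from_matrix(R.T@Rt).as_rotvec(degrees=True)
    print("turn deg",w,"then shift mm",Rt.T@(P-s["position"])*1000,"| shift in present axes",R.T@(P-s["position"])*1000)
    Rd,o=deck();print("t",s["clock"],"pos",s["position"],"deck",Rd.T@(s["position"]-o),"F",s["ft_force"],"Fdeck",Rd.T@s["ft_force"],"gap",s["finger_gap"])
E
python3 - <<'E'
from h import *
R,o=deck();gt=gray("pics/top0.png")
def ondeck(n,uv,z):
    O,d=ray(n,uv);O,d=R.T@(O-o),R.T@d;return O+d*(z-O[2])/d[2]
l=line(gt,T(399,295),T(389,400),1.5);print(l[2],[ondeck("top",l[0]+s*l[1],.028) for s in(-10,10)])
print("beaker",onz("top",(329.5,257),.0),onz("top",(329.5,255),.073))
th=np.radians(14.85);y=np.array([-np.sin(th),np.cos(th),0])
delta(np.array([.5045,-.232,.12]),tool(y,[0,0,-1]))
E
```

```text
0.16260816 [array([0.0153, 0.0095, 0.028 ]), array([0.0546, 0.0097, 0.028 ])]
beaker [ 0.496  -0.1212  0.    ] [ 0.4953 -0.1193  0.073 ]
turn deg [11.0313 -0.0872  0.0137] then shift mm [ 110.4721  303.9024 -283.9729] | shift in present axes [ 110.7785  352.6338 -220.406 ]
t 0.1 pos [ 0.2835 -0.5844  0.2305] deck [-0.0697 -0.5633  0.2934] F [0.6448 0.3702 0.0945] Fdeck [ 0.5952  0.4321 -0.1442] gap 0.9979554536510837
```

move_arm(commands=[0,0,0,5.5,0,0,0.05,0,0,0,5.5,0,0,0.05,0.01,0.034,-0.0315,0,0,0,0.05,0.01,0.034,-0.0315,0,0,0,0.05,0.01,0.034,-0.0315,0,0,0,0.05,0.01,0.034,-0.0315,0,0,0,0.05,0.01,0.034,-0.0315,0,0,0,0.05,0.01,0.034,-0.0315,0,0,0,0.05,0.01,0.034,-0.0315,0,0,0,0.05,0.01,0.034,-0.0315,0,0,0,0.05])

```text
clock: 1.1
position: [0.4824, -0.2697, 0.1507]
eef_rot: [1.016, 1.321, -1.016]
ft_force: [0.8, -0.9, -1.1]
finger_gap: 0.59
```

move_arm(commands=[0.01,0.03,-0.03,0,0,0,0.05,0,0,0,0,0,0,0.05,0,0,0,0,0,0,0.05])

```text
clock: 1.4
position: [0.5033, -0.2334, 0.1407]
eef_rot: [1.013, 1.323, -1.014]
ft_force: [-0.3, -0.8, 0.3]
finger_gap: 0.587
```

Run:
```python
from h import *
th=np.radians(14.85);y=np.array([-np.sin(th),np.cos(th),0])
delta(np.array([.5045,-.232,.0295]),tool(y,[0,0,-1]))
```

```text
turn deg [ 0.2019 -0.0471  0.0629] then shift mm [111.1789   1.517   -1.0671] | shift in present axes [111.178    1.6426  -0.9701]
t 1.4 pos [ 0.5033 -0.2334  0.1407] deck [ 0.0706 -0.2102  0.1059] F [-0.3121 -0.7999  0.2795] Fdeck [-0.1188 -0.7792  0.4406] gap 0.5872708108594351
```

move_arm(commands=[0.03,0.0015,-0.001,0,0,0,0.05,0.03,0,0,0,0,0,0.05,0.025,0,0,0,0,0,0.04,0.015,0,0,0,0,0,0.03,0.01,0,0,0,0,0,0.02,0,0,0,0,0,0,0.02])

```text
clock: 2.0
position: [0.5036, -0.2339, 0.0305]
eef_rot: [1.016, 1.322, -1.017]
ft_force: [-0.0, 0.6, -0.3]
finger_gap: 0.237
```

move_arm(commands=[0,0,0,0,0,0,0.0,0,0,0,0,0,0,0.0,0,0,0,0,0,0,0.0,0,0,0,0,0,0,0.0])

```text
clock: 2.4
position: [0.5046, -0.2336, 0.0319]
eef_rot: [1.016, 1.32, -1.016]
ft_force: [-1.1, -0.3, -0.1]
finger_gap: 0.1
```

Run:
```python
from h import *
th=np.radians(14.85);y=np.array([-np.sin(th),np.cos(th),0])
delta(np.array([.5045,-.232,.0295]),tool(y,[0,0,-1]))
g=viewer.capture("scene");cv2.imwrite("pics/g1.png",cv2.resize(g[190:290,320:440,::-1],None,fx=4,fy=4))
```

```text
turn deg [ 0.028   0.0353 -0.0287] then shift mm [ 2.3767  0.3148 -1.5356] | shift in present axes [ 2.3759  0.3144 -1.5369]
t 2.4 pos [ 0.5046 -0.2336  0.0319] deck [ 0.04   -0.2246  0.0025] F [-1.1031 -0.3276 -0.092 ] Fdeck [-1.0343 -0.428   0.2819] gap 0.09975308511883578
```

View pics/g1.png

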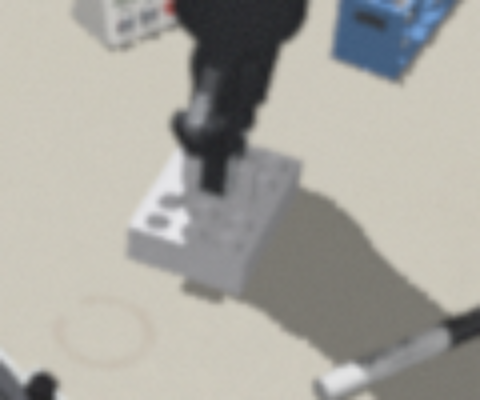

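Picture 5: the jaws are closed on the bar at (215,170) and the block is still flat. Lifting now.

move_arm(commands=[-0.01,0,0,0,0,0,0.0,-0.025,0,0,0,0,0,0.0,-0.035,0,0,0,0,0,0.0,-0.035,0,0,0,0,0,0.0,-0.035,0,0,0,0,0,0.0,-0.02,0,0,0,0,0,0.0,0,0,0,0,0,0,0.0,0,0,0,0,0,0,0.0])

```text
clock: 3.25
position: [0.5038, -0.2331, 0.191]
eef_rot: [1.016, 1.321, -1.016]
ft_force: [0.2, 1.3, -5.4]
finger_gap: 0.1
```

Run:
```python
from h import *
R,o=deck()
for z in(.09,.04): delta(o+R@[.039,.075,z],tool(R[:,1],-R[:,2]))
g=viewer.capture("scene");cv2.imwrite("pics/g2.png",cv2.resize(g[100:300,280:480,::-1],None,fx=3,fy=3))
```

```text
turn deg [20.6881  4.5144 18.2942] then shift mm [  63.3482  -46.7441 -278.1739] | shift in present axes [  36.9014   71.9602 -277.5585]
t 3.25 pos [ 0.5038 -0.2331  0.191 ] deck [ 0.0857 -0.2032  0.1533] F [ 0.183   1.2556 -5.3788] Fdeck [-1.5491  0.544  -5.2769] gap 0.10034082896011397
turn deg [20.6881  4.5144 18.2942] then shift mm [ 113.3482  -46.7441 -278.1739] | shift in present axes [  84.2508   87.9949 -278.5179]
t 3.25 pos [ 0.5038 -0.2331  0.191 ] deck [ 0.0857 -0.2032  0.1533] F [ 0.183   1.2556 -5.3788] Fdeck [-1.5491  0.544  -5.2769] gap 0.10034082896011397
```

View pics/g2.png

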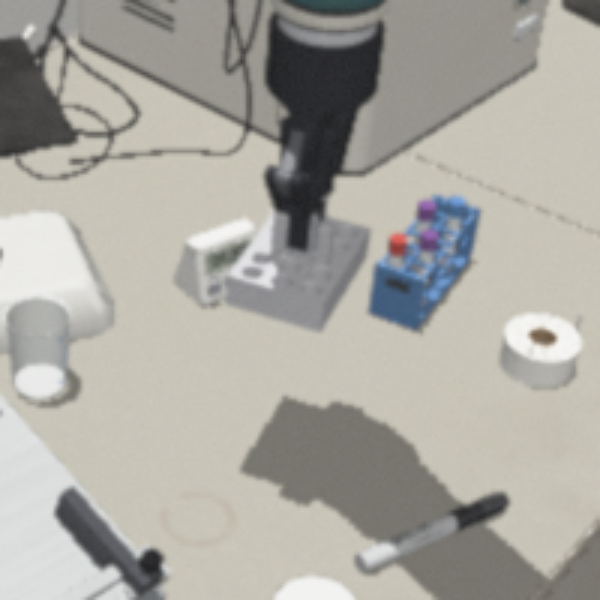

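Picture 6: the block hangs level in the jaws, clear of everything. The clear vessel by the microscope is the beaker, and the ring on the table is a stain. I carry the block over the plate and tilt it to match the plate.

move_arm(commands=[0,0.005,-0.02,0,0,0,0,0,0.01,-0.04,0,0,0,0,0,0.011,-0.043,0,0,0,0,0,0.011,-0.043,0,0,0,0,0,0.011,-0.043,0,0,0,0,0,0.011,-0.043,0,0,0,0,0,0.009,-0.03,0,0,0,0,0,0.004,-0.015,0,0,0,0,0,0,0,0,0,0,0])

```text
clock: 4.2
position: [0.5014, 0.056, 0.1895]
eef_rot: [1.011, 1.327, -1.013]
ft_force: [-0.6, -0.2, -5.1]
finger_gap: 0.102
```

move_arm(commands=[0,0,0,3.45,0.75,3.05,0,0,0,0,3.45,0.75,3.05,0,0,0,0,3.45,0.75,3.05,0,0,0,0,3.45,0.75,3.05,0,0,0,0,3.45,0.75,3.05,0,0,0,0,3.45,0.75,3.05,0,0,0,0,0,0,0,0])

```text
clock: 4.9
position: [0.4998, 0.0509, 0.1891]
eef_rot: [1.498, 1.013, -1.0]
ft_force: [0.4, 0.4, -5.0]
finger_gap: 0.103
```

Run:
```python
from h import *
R,o=deck()
for z in(.06,.034): delta(o+R@[.039,.075,z],tool(R[:,1],-R[:,2]))
g=viewer.capture("scene");cv2.imwrite("pics/g3.png",cv2.resize(g[170:360,180:380,::-1],None,fx=3,fy=3))
g=viewer.capture("top");cv2.imwrite("pics/t3.png",g[:,:,::-1])
print(monitor.sense()["joints"])
```

```text
turn deg [-0.1372  0.1676  0.2535] then shift mm [64.128  -8.4446  1.6838] | shift in present axes [64.1694 -8.1569  1.516 ]
t 4.9 pos [0.4998 0.0509 0.1891] deck [0.0474 0.0767 0.1241] F [ 0.4285  0.3682 -5.032 ] Fdeck [-1.1087 -0.266  -4.9336] gap 0.10308047997566784
turn deg [-0.1372  0.1676  0.2535] then shift mm [90.128  -8.4446  1.6838] | shift in present axes [90.169  -8.042   1.4398]
t 4.9 pos [0.4998 0.0509 0.1891] deck [0.0474 0.0767 0.1241] F [ 0.4285  0.3682 -5.032 ] Fdeck [-1.1087 -0.266  -4.9336] gap 0.10308047997566784
[ 0.0766  0.1533 -0.2254  2.2041 -0.0488  0.4694 -1.7762]
```

View pics/g3.png

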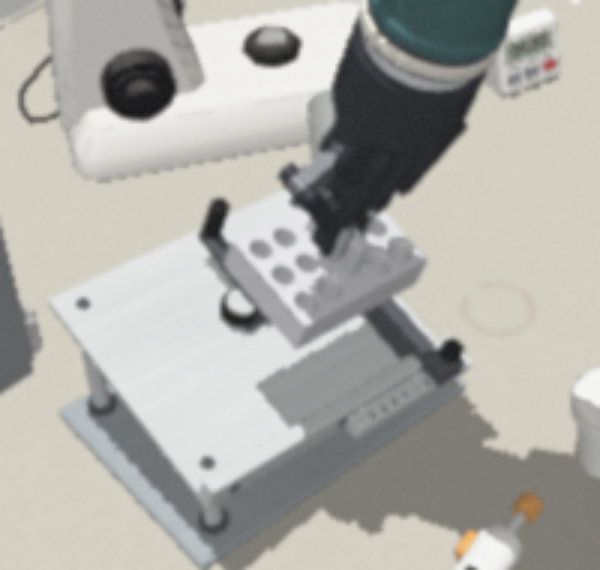

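Picture 7: the block is parallel above the plate, with its bar square to the ledge. The knob is at (215,215) and the stop at (420,350), both clear. Now I descend.

move_arm(commands=[0,-0.004,0.001,0,0.1,0.1,0,0.015,-0.004,0.001,0,0.1,0.1,0,0.02,0,0,0,0,0,0,0.02,0,0,0,0,0,0,0.01,0,0,0,0,0,0,0.007,0,0,0,0,0,0,0,0,0,0,0,0,0,0,0,0,0,0,0,0])

```text
clock: 5.8
position: [0.5175, 0.0593, 0.121]
eef_rot: [1.504, 1.01, -0.988]
ft_force: [0.1, 0.1, -4.5]
finger_gap: 0.101
```

```bash
cat > c.py <<'E'
from h import *
R,o=deck();a=[float(v) for v in sys.argv[1:4]]
delta(o+R@a,tool(R[:,1],-R[:,2]))
E
python3 c.py .039 .075 .0325
python3 - <<'E'
from h import *
g=viewer.capture("scene");cv2.imwrite("pics/g4.png",cv2.resize(g[210:350,190:340,::-1],None,fx=4,fy=4))
E
```

```text
turn deg [ 0.0017 -0.1849 -0.256 ] then shift mm [20.8524 -4.3081  2.4958] | shift in present axes [20.8248 -4.4013  2.563 ]
t 5.8 pos [0.5175 0.0593 0.121 ] deck [0.0433 0.0775 0.0534] F [ 0.1156  0.1129 -4.5002] Fdeck [-1.2196 -0.474  -4.3088] gap 0.10140648993667822
```

View pics/g4.png

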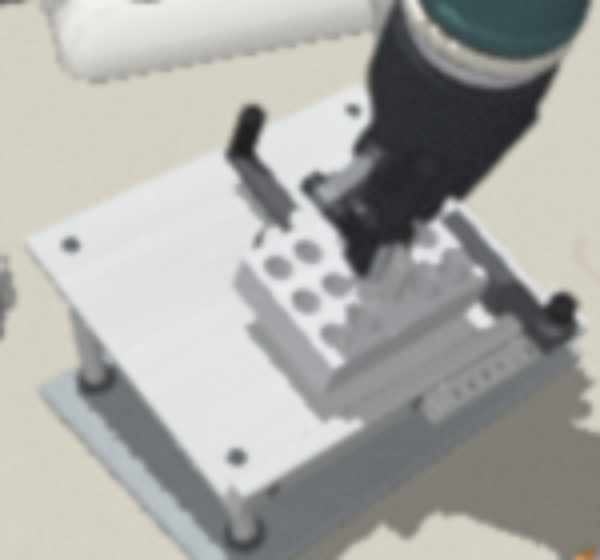

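Picture 8: the block is about 20 mm above the plate, parallel to it, between ledge and cam. I correct x, then descend in small steps, watching the force.

move_arm(commands=[0.003,-0.0022,0.0012,0,-0.1,-0.12,0,0.004,-0.0022,0.0012,0,-0.1,-0.12,0,0.004,0,0,0,0,0,0,0.003,0,0,0,0,0,0,0.001,0,0,0,0,0,0,0,0,0,0,0,0,0])

```text
clock: 6.45
position: [0.5175, 0.059, 0.1045]
eef_rot: [1.5, 1.012, -0.994]
ft_force: [-0.4, -0.4, -4.8]
finger_gap: 0.103
```

```bash
python3 c.py .039 .075 .0325
```

```text
turn deg [-0.0025  0.0199  0.029 ] then shift mm [5.2746 0.511  0.0462] | shift in present axes [5.2744 0.5137 0.0444]
t 6.45 pos [0.5175 0.059  0.1045] deck [0.0385 0.075  0.0378] F [-0.4382 -0.4264 -4.7657] Fdeck [-1.7582 -1.0881 -4.3371] gap 0.10295888231630085
```

move_arm(commands=[0.001,0.0003,0,0,0,0,0,0.001,0,0,0,0,0,0,0.001,0,0,0,0,0,0,0,0,0,0,0,0,0])

```text
clock: 6.85
position: [0.5187, 0.0592, 0.1019]
eef_rot: [1.5, 1.012, -0.994]
ft_force: [0.8, 0.6, -5.0]
finger_gap: 0.103
```

move_arm(commands=[0.0007,0,0,0,0,0,0,0,0,0,0,0,0,0,0,0,0,0,0,0,0])

```text
clock: 7.15
position: [0.5189, 0.0593, 0.1013]
eef_rot: [1.5, 1.012, -0.994]
ft_force: [-0.1, -0.1, -4.8]
finger_gap: 0.1
```

```bash
python3 c.py .039 .075 .0325
```

```text
turn deg [-0.0066  0.0189  0.0072] then shift mm [1.8264 0.1174 0.0259] | shift in present axes [1.8264 0.1177 0.0253]
t 7.15 pos [0.5189 0.0593 0.1013] deck [0.0389 0.075  0.0343] F [-0.0583 -0.0744 -4.8185] Fdeck [-1.4552 -0.7157 -4.5384] gap 0.10020897375941747
```

move_arm(commands=[0.0007,0,0,0,0,0,0,0,0,0,0,0,0,0])

```text
clock: 7.35
position: [0.5191, 0.0594, 0.1006]
eef_rot: [1.5, 1.012, -0.994]
ft_force: [0.2, -0.4, -4.0]
finger_gap: 0.099
```

move_arm(commands=[0.0007,0,0,0,0,0,0,0,0,0,0,0,0,0])

```text
clock: 7.55
position: [0.5193, 0.0594, 0.0999]
eef_rot: [1.5, 1.012, -0.994]
ft_force: [0.3, 0.1, -4.8]
finger_gap: 0.103
```

move_arm(commands=[0.0007,0,0,0,0,0,0,0,0,0,0,0,0,0])

```text
clock: 7.75
position: [0.5195, 0.0595, 0.0992]
eef_rot: [1.5, 1.012, -0.994]
ft_force: [-0.6, -0.6, -5.3]
finger_gap: 0.104
```

move_arm(commands=[0.0007,0,0,0,0,0,0,0,0,0,0,0,0,0])

```text
clock: 7.95
position: [0.5197, 0.0596, 0.0986]
eef_rot: [1.5, 1.012, -0.994]
ft_force: [-1.0, -0.3, -5.1]
finger_gap: 0.102
```

move_arm(commands=[0.0005,0,0,0,0,0,0,0,0,0,0,0,0,0])

```text
clock: 8.15
position: [0.5199, 0.0596, 0.0981]
eef_rot: [1.5, 1.012, -0.994]
ft_force: [-0.3, -1.2, -5.1]
finger_gap: 0.1
```

move_arm(commands=[0.0005,0,0,0,0,0,0,0,0,0,0,0,0,0])

```text
clock: 8.35
position: [0.52, 0.0597, 0.0977]
eef_rot: [1.5, 1.012, -0.994]
ft_force: [0.2, 0.1, -3.5]
finger_gap: 0.099
```

move_arm(commands=[0.0004,0,0,0,0,0,0,0,0,0,0,0,0,0])

```text
clock: 8.55
position: [0.5202, 0.0597, 0.0973]
eef_rot: [1.5, 1.012, -0.994]
ft_force: [-0.1, -1.0, -4.2]
finger_gap: 0.105
```

move_arm(commands=[0.0004,0,0,0,0,0,0,0,0,0,0,0,0,0])

```text
clock: 8.75
position: [0.5203, 0.0597, 0.0969]
eef_rot: [1.5, 1.012, -0.994]
ft_force: [0.0, -0.2, -4.3]
finger_gap: 0.101
```

```bash
python3 c.py .039 .075 .0325
```

```text
turn deg [-0.0109  0.0213  0.011 ] then shift mm [-2.8169  0.1442 -0.0102] | shift in present axes [-2.817   0.1437 -0.0091]
t 8.75 pos [0.5203 0.0597 0.0969] deck [0.0389 0.075  0.0297] F [ 0.0483 -0.2232 -4.3165] Fdeck [-1.1895 -0.7873 -4.0804] gap 0.10061337258941142
```

move_arm(commands=[0.0006,0,0,0,0,0,0,0,0,0,0,0,0,0])

```text
clock: 8.95
position: [0.5206, 0.0598, 0.0964]
eef_rot: [1.5, 1.011, -0.994]
ft_force: [-0.8, -0.6, -4.7]
finger_gap: 0.105
```

move_arm(commands=[0.0006,0,0,0,0,0,0,0,0,0,0,0,0,0])

```text
clock: 9.15
position: [0.5206, 0.0598, 0.0964]
eef_rot: [1.5, 1.011, -0.994]
ft_force: [-4.8, -1.2, 5.1]
finger_gap: 0.106
```

move_arm(commands=[0.0006,0,0,0,0,0,0,0,0,0,0,0,0,0])

```text
clock: 9.35
position: [0.5206, 0.0598, 0.0964]
eef_rot: [1.5, 1.011, -0.994]
ft_force: [-10.0, -1.9, 13.6]
finger_gap: 0.1
```

Contact shows clearly: the position stops and the force rises to about 15 N. I ease off the press, then open slightly.

move_arm(commands=[-0.001,0,0,0,0,0,0,0,0,0,0,0,0,0])

```text
clock: 9.55
position: [0.5207, 0.0598, 0.0965]
eef_rot: [1.5, 1.011, -0.993]
ft_force: [-2.6, -0.3, 2.0]
finger_gap: 0.101
```

move_arm(commands=[0,0,0,0,0,0,0.022,0,0,0,0,0,0,0.022,0,0,0,0,0,0,0.022])

```text
clock: 9.85
position: [0.5212, 0.06, 0.0965]
eef_rot: [1.501, 1.011, -0.993]
ft_force: [0.1, 0.2, 0.3]
finger_gap: 0.258
```

```bash
python3 c.py .039 .075 .0325
python3 - <<'E'
from h import *
a=viewer.capture("scene")[210:350,190:330,::-1];b=viewer.capture("top")[150:290,170:310,::-1]
cv2.imwrite("pics/g5.png",cv2.resize(np.hstack([a,b]),(800,400),interpolation=cv2.INTER_CUBIC))
E
```

```text
turn deg [-0.0052 -0.0023 -0.0654] then shift mm [-3.4853 -0.6177  0.2634] | shift in present axes [-3.486  -0.6137  0.2633]
t 9.85 pos [0.5212 0.06   0.0965] deck [0.0396 0.0753 0.029 ] F [0.1007 0.2123 0.2632] Fdeck [0.1472 0.2529 0.1972] gap 0.25818257041836407
```

View pics/g5.png

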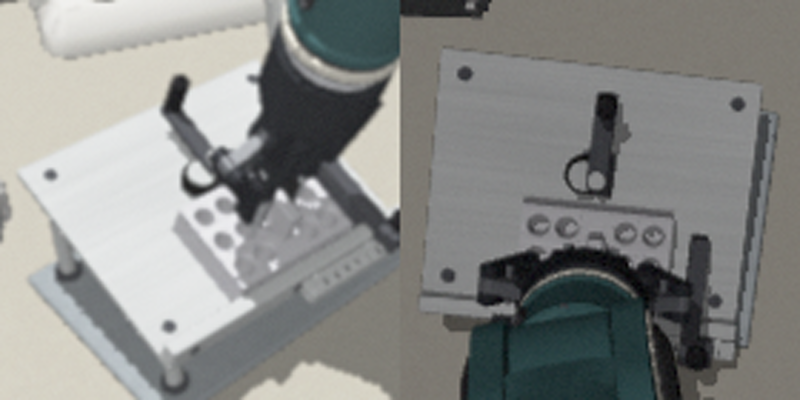

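Picture 9: the block lies flat on the plate between ledge and cam. In the top half it spans (525–675, 200–215), with a gap of about 15 zoomed px to the stop at (690,240). Next I nudge it along -y (tool +z).

move_arm(commands=[0,0,0.0015,0,0,0,0.022,0,0,0.0015,0,0,0,0.022,0,0,0.0015,0,0,0,0.022,0,0,0.0015,0,0,0,0.022,0,0,0.0015,0,0,0,0.022,0,0,0.0015,0,0,0,0.022,0,0,0.0015,0,0,0,0.022,0,0,0.0015,0,0,0,0.022,0,0,0.0015,0,0,0,0.022,0,0,0.0015,0,0,0,0.022])

```text
clock: 10.95
position: [0.5193, 0.0449, 0.0942]
eef_rot: [1.5, 1.012, -0.994]
ft_force: [0.2, 0.7, 0.5]
finger_gap: 0.26
```

```bash
python3 c.py .039 .0535 .029
python3 - <<'E'
from h import *
g=viewer.capture("top");cv2.imwrite("pics/t5.png",cv2.resize(g[190:280,220:300,::-1],None,fx=6,fy=6,interpolation=cv2.INTER_CUBIC))
# edges of block top (right end) and stop face, in picture columns
R,o=deck();o=o-R[:,2]*.003
h=cv2.cvtColor(g,cv2.COLOR_RGB2GRAY)
for r in range(222,240,3): print(r,h[r,255:285])
E
```

```text
turn deg [-0.0046  0.018   0.0069] then shift mm [-0.0846  0.1062  6.417 ] | shift in present axes [-0.0826  0.1067  6.4171]
t 10.95 pos [0.5193 0.0449 0.0942] deck [0.0389 0.0599 0.0289] F [0.206  0.7237 0.4597] Fdeck [0.2433 0.7928 0.2996] gap 0.2600759217168606
222 [120 131 135 134 137 136 137 135 136 136 136 137 137 138 137 137 137 136
 135 139 137 137 138 140 138 138 137 135 139 137]
225 [118 109  95  97  97  85  85  83  82  83  83  84  83  88 128 136 135 135
 135 136 134 137 136 136 134 136 136 134 133 134]
228 [140 140 140 138 139 138 139 138 139 138 139 139 138 128  96 134 138 137
 137 138 136 134 135 137 135 135 136 134 135 135]
231 [120 125 135 114  95  91  91  91  91  93 105 137 139 122  94 132 137 120
 117 118 137 136 136 134 137 134 138 136 136 138]
234 [112 135 136  91  75 115 123 115 119  95  98 133 139 106  90 131  97  53
  52  56  56  51  51  88 131 136 136 135 134 133]
237 [138 137 137 135 136 132 130 129 134 138 138 139 128  91  90 129  62  54
  56  58  55  56  56  64 128 132 134 134 134 134]
```

move_arm(commands=[0,0,0.0005,0,0,0,0.022,0,0,0.0005,0,0,0,0.022,0,0,0.0005,0,0,0,0.022,0,0,0,0,0,0,0.022])

```text
clock: 11.4
position: [0.5191, 0.0435, 0.094]
eef_rot: [1.5, 1.012, -0.994]
ft_force: [0.1, -0.0, 0.5]
finger_gap: 0.257
```

move_arm(commands=[0,0,0.0004,0,0,0,0.022,0,0,0.0004,0,0,0,0.022,0,0,0,0,0,0,0.022])

```text
clock: 11.7
position: [0.5191, 0.0427, 0.0939]
eef_rot: [1.5, 1.012, -0.994]
ft_force: [0.3, 0.2, -0.5]
finger_gap: 0.253
```

move_arm(commands=[0,0,0.0004,0,0,0,0.022,0,0,0.0004,0,0,0,0.022,0,0,0,0,0,0,0.022])

```text
clock: 12.0
position: [0.519, 0.0419, 0.0938]
eef_rot: [1.5, 1.012, -0.994]
ft_force: [-0.2, 1.1, 0.4]
finger_gap: 0.259
```

```bash
python3 c.py .039 .0535 .029
python3 - <<'E'
from h import *
g=viewer.capture("top")
h=cv2.cvtColor(g,cv2.COLOR_RGB2GRAY)
for r in range(231,241,3): print(r,h[r,264:280])
E
```

```text
turn deg [-0.0129  0.0237  0.0083] then shift mm [-0.0777  0.1277  3.3164] | shift in present axes [-0.0764  0.1284  3.3164]
t 12.0 pos [0.519  0.0419 0.0938] deck [0.0389 0.0568 0.0289] F [-0.1745  1.0794  0.3556] Fdeck [-0.1906  1.0985  0.281 ] gap 0.2586277367410643
231 [ 92  90  96 125 139 142 107  90 115 118 117 134 138 135 135 135]
234 [127 119  95 112 134 130  94  65  43  52  58  58  52  50  89 131]
237 [130 136 138 138 138 119  93  43  55  58  57  57  57  55  65 128]
240 [138 132 140 140 141 108  81  42  55  58  56  58  56  54  86 131]
```

move_arm(commands=[0,0,0.0003,0,0,0,0.022,0,0,0,0,0,0,0.022])

```text
clock: 12.25
position: [0.519, 0.0416, 0.0938]
eef_rot: [1.5, 1.012, -0.994]
ft_force: [0.1, 0.7, 0.9]
finger_gap: 0.259
```

move_arm(commands=[0,0,0.0003,0,0,0,0.022,0,0,0,0,0,0,0.022])

```text
clock: 12.45
position: [0.519, 0.0413, 0.0937]
eef_rot: [1.5, 1.012, -0.994]
ft_force: [0.2, 0.3, -0.5]
finger_gap: 0.26
```

move_arm(commands=[0,0,0.0003,0,0,0,0.022,0,0,0,0,0,0,0.022])

```text
clock: 12.65
position: [0.5189, 0.041, 0.0937]
eef_rot: [1.5, 1.012, -0.994]
ft_force: [-0.2, 0.6, -0.5]
finger_gap: 0.253
```

move_arm(commands=[0,0,0.0003,0,0,0,0.022,0,0,0,0,0,0,0.022])

```text
clock: 12.85
position: [0.5189, 0.0407, 0.0936]
eef_rot: [1.5, 1.012, -0.994]
ft_force: [-0.7, 0.9, -0.7]
finger_gap: 0.264
```

move_arm(commands=[0,0,0.0003,0,0,0,0.022,0,0,0,0,0,0,0.022])

```text
clock: 13.05
position: [0.5189, 0.0404, 0.0936]
eef_rot: [1.5, 1.011, -0.994]
ft_force: [0.3, 0.8, 0.1]
finger_gap: 0.262
```

move_arm(commands=[0,0,0.0003,0,0,0,0.022,0,0,0,0,0,0,0.022])

```text
clock: 13.25
position: [0.5189, 0.0401, 0.0936]
eef_rot: [1.5, 1.012, -0.994]
ft_force: [0.7, -0.3, 0.8]
finger_gap: 0.258
```

move_arm(commands=[0,0,0.0003,0,0,0,0.022,0,0,0,0,0,0,0.022])

```text
clock: 13.45
position: [0.5188, 0.0398, 0.0935]
eef_rot: [1.5, 1.012, -0.994]
ft_force: [-0.5, 0.6, 0.3]
finger_gap: 0.261
```

move_arm(commands=[0,0,0.0003,0,0,0,0.022,0,0,0,0,0,0,0.022])

```text
clock: 13.65
position: [0.5188, 0.0395, 0.0935]
eef_rot: [1.5, 1.011, -0.994]
ft_force: [-0.6, -0.2, 0.0]
finger_gap: 0.254
```

```bash
python3 c.py .039 .0535 .029
python3 - <<'E'
from h import *
g=viewer.capture("top")
h=cv2.cvtColor(g,cv2.COLOR_RGB2GRAY)
for r in range(231,241,3): print(r,h[r,264:280])
E
```

```text
turn deg [-0.0142  0.022   0.0034] then shift mm [-0.0785  0.0841  0.9414] | shift in present axes [-0.0781  0.0843  0.9414]
t 13.65 pos [0.5188 0.0395 0.0935] deck [0.0389 0.0544 0.0289] F [-0.563  -0.1699  0.0334] Fdeck [-0.5042 -0.2105  0.2203] gap 0.25387077519274737
231 [ 90  91  91  94 124 138 140 109  78 114 115 133 136 136 137 136]
234 [137 139 122  93 109 133 138  80  42  51  59  54  54  46  90 132]
237 [129 128 133 138 141 139 127  56  54  60  54  56  54  53  64 128]
240 [131 131 139 134 140 143 100  40  57  60  54  57  53  54  86 132]
```

move_arm(commands=[0,0,0.0003,0,0,0,0.022,0,0,0,0,0,0,0.022])

```text
clock: 13.9
position: [0.5188, 0.0392, 0.0935]
eef_rot: [1.5, 1.012, -0.994]
ft_force: [0.4, 0.6, 0.3]
finger_gap: 0.26
```

move_arm(commands=[0,0,0.0003,0,0,0,0.022,0,0,0,0,0,0,0.022])

```text
clock: 14.1
position: [0.5188, 0.0389, 0.0934]
eef_rot: [1.5, 1.012, -0.994]
ft_force: [-0.0, 1.0, -0.5]
finger_gap: 0.26
```

move_arm(commands=[0,0,0.0003,0,0,0,0.022,0,0,0,0,0,0,0.022])

```text
clock: 14.3
position: [0.5187, 0.0387, 0.0934]
eef_rot: [1.5, 1.012, -0.994]
ft_force: [-0.2, 0.5, -0.4]
finger_gap: 0.261
```

move_arm(commands=[0,0,0.0003,0,0,0,0.022,0,0,0,0,0,0,0.022])

```text
clock: 14.5
position: [0.5187, 0.0384, 0.0933]
eef_rot: [1.5, 1.012, -0.994]
ft_force: [0.1, 0.1, -0.6]
finger_gap: 0.258
```

move_arm(commands=[0,0,0.0003,0,0,0,0.022,0,0,0,0,0,0,0.022])

```text
clock: 14.7
position: [0.5187, 0.0381, 0.0933]
eef_rot: [1.5, 1.012, -0.994]
ft_force: [-0.2, 1.0, 0.1]
finger_gap: 0.258
```

move_arm(commands=[0,0,0.0003,0,0,0,0.022,0,0,0,0,0,0,0.022])

```text
clock: 14.9
position: [0.5187, 0.0378, 0.0933]
eef_rot: [1.5, 1.012, -0.994]
ft_force: [-0.1, 0.4, 0.5]
finger_gap: 0.254
```

move_arm(commands=[0,0,0.0003,0,0,0,0.022,0,0,0,0,0,0,0.022])

```text
clock: 15.1
position: [0.5186, 0.0375, 0.0932]
eef_rot: [1.5, 1.012, -0.994]
ft_force: [0.1, 0.1, 0.2]
finger_gap: 0.257
```

Run:
```python
from h import *
g=viewer.capture("top")
h=cv2.cvtColor(g,cv2.COLOR_RGB2GRAY)
for r in range(231,241,3): print(r,h[r,264:280])
```

```text
231 [ 93  91  91  92  97 123 138 142 120  84 113 134 133 134 134 135]
234 [127 137 138 114  95  88 131 138  81  55  60  57  52  48  91 130]
237 [126 119 118 129 134 137 141 117  66  56  57  55  53  56  67 128]
240 [132 123 138 131 139 141 142 105  63  54  52  53  53  56  86 132]
```

```bash
python3 c.py .039 .0535 .029
python3 - <<'E'
from h import *
a=viewer.capture("scene")[250:330,255:335,::-1];b=viewer.capture("top")[200:280,215:295,::-1]
cv2.imwrite("pics/g6.png",cv2.resize(np.hstack([a,b]),(800,400),interpolation=cv2.INTER_CUBIC))
E
```

```text
turn deg [-0.0099  0.0197  0.0068] then shift mm [-0.0672  0.1248 -1.1036] | shift in present axes [-0.0676  0.1246 -1.1036]
t 15.15 pos [0.5186 0.0375 0.0932] deck [0.0389 0.0524 0.0289] F [0.8718 1.0932 0.6059] Fdeck [0.8736 1.2329 0.1979] gap 0.2592317075703188
```

View pics/g6.png

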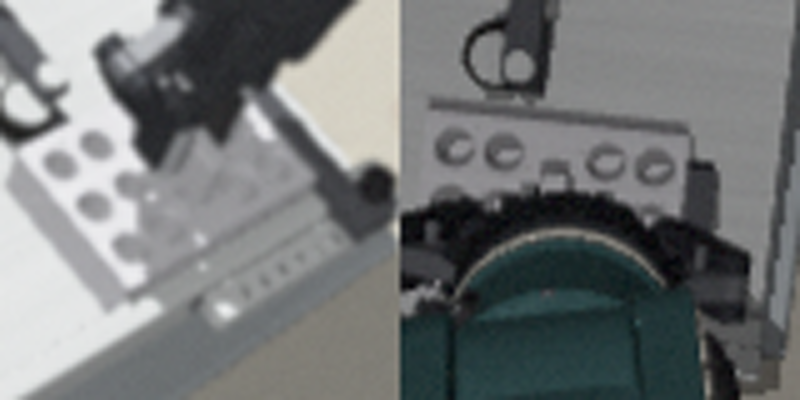

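Picture 10: the block's end edge at x≈690 in the top crop sits right at the stop's edge. In the scene crop it lies flat along the ledge. I continue in 0.3 mm steps until the force rises.

move_arm(commands=[0,0,0.0003,0,0,0,0.022,0,0,0,0,0,0,0.022])

```text
clock: 15.45
position: [0.5186, 0.0375, 0.0932]
eef_rot: [1.5, 1.012, -0.993]
ft_force: [-0.2, 1.3, 0.4]
finger_gap: 0.257
```

move_arm(commands=[0,0,0.0003,0,0,0,0.022,0,0,0,0,0,0,0.022])

```text
clock: 15.65
position: [0.5187, 0.0375, 0.0932]
eef_rot: [1.5, 1.012, -0.993]
ft_force: [0.1, 3.2, 0.7]
finger_gap: 0.256
```

move_arm(commands=[0,0,0.0003,0,0,0,0.022,0,0,0,0,0,0,0.022])

```text
clock: 15.85
position: [0.5187, 0.0374, 0.0933]
eef_rot: [1.5, 1.012, -0.993]
ft_force: [-0.7, 5.3, 0.5]
finger_gap: 0.254
```

```bash
python3 c.py .039 .0535 .029
python3 - <<'E'
from h import *
h=cv2.cvtColor(viewer.capture("top"),cv2.COLOR_RGB2GRAY)
for r in range(231,241,3): print(r,h[r,264:280])
E
```

```text
turn deg [ 0.0414 -0.0287 -0.0067] then shift mm [-0.0496  0.0448 -1.1942] | shift in present axes [-0.049   0.0456 -1.1942]
t 15.85 pos [0.5187 0.0374 0.0933] deck [0.039  0.0523 0.029 ] F [-0.7143  5.3208  0.5323] Fdeck [-1.1582  5.2658  0.1842] gap 0.2538275493368145
231 [ 93  92  90  93  96 124 138 141 121  86 113 136 135 135 135 137]
234 [128 137 139 114  97  88 129 138  83  54  55  53  52  51  87 131]
237 [125 117 116 127 135 139 137 118  67  59  56  54  59  54  64 129]
240 [132 122 138 139 141 141 141 105  66  56  56  55  54  53  87 132]
```

Contact with the stop: 5.3 N and no further motion. I back off to centre the jaws, wait, then retract along the plate normal.

move_arm(commands=[0,0,-0.0004,0,0,0,0.022,0,0,-0.0004,0,0,0,0.022,0,0,-0.001,0,0,0,0.022,0,0,-0.002,0,0,0,0.022,0,0,-0.003,0,0,0,0.022,0,0,0,0,0,0,0.022,0,0,0,0,0,0,0.022])

```text
clock: 16.6
position: [0.5191, 0.0433, 0.094]
eef_rot: [1.5, 1.012, -0.994]
ft_force: [0.1, 1.3, 0.4]
finger_gap: 0.257
```

move_arm(commands=[-0.01,0,0,0,0,0,0.022,-0.02,0,0,0,0,0,0.022,-0.03,0,0,0,0,0,0.022,-0.03,0,0,0,0,0,0.03,0,0,0,0,0,0,0.03])

```text
clock: 17.1
position: [0.493, 0.0338, 0.1833]
eef_rot: [1.502, 1.006, -0.989]
ft_force: [0.0, 0.7, 0.4]
finger_gap: 0.353
```

```bash
python3 c.py .1445 .075 .1
python3 - <<'E'
from h import *
a=viewer.capture("scene");b=viewer.capture("top")
cv2.imwrite("pics/s7.png",a[:,:,::-1]);cv2.imwrite("pics/t7.png",b[:,:,::-1])
h=cv2.cvtColor(b,cv2.COLOR_RGB2GRAY)
for r in range(231,241,3): print(r,h[r,264:280])
print(monitor.sense()["joints"])
E
```

```text
turn deg [-0.0052  0.0247 -0.3974] then shift mm [ 22.4306 103.1406 -16.5226] | shift in present axes [ 23.1383 102.9811 -16.5417]
t 17.1 pos [0.493  0.0338 0.1833] deck [0.0414 0.0585 0.1224] F [0.0424 0.6521 0.4479] Fdeck [0.0932 0.7069 0.3454] gap 0.3526717491217405
231 [ 89  88  91  93  97 123 139 140 120  83 113 134 134 135 135 136]
234 [129 136 136 114  97  86 131 136  83  57  56  49  51  46  89 130]
237 [125 117 118 127 136 137 138 119  65  57  57  56  57  54  61 127]
240 [132 122 139 131 137 141 141 104  63  57  56  56  56  54  85 131]
[ 0.165   0.1553 -0.2746  2.2359 -0.0643  0.4359 -1.7218]
```

The block stayed at the stop: the edge pixels match those from before release. Next I check its x position and locate the knob.

Run:
```python
from h import *
R,o=deck()
gt,gs=gray("pics/top0.png"),gray("pics/scene0.png")
for n,g,(x,y,w,hh) in(("top",gt,(232,178,20,24)),("scene",gs,(242,233,22,22))):
    print(n,gray("pics/t7.png" if n=="top" else "pics/s7.png")[y:y+hh,x:x+w].astype(int).__str__() if 0 else "")
    c=g[y:y+hh,x:x+w];m=(c<35).astype(np.uint8);k,l,s,ce=cv2.connectedComponentsWithStats(m)
    for i in range(1,k):
        if s[i,4]>3: print(n,s[i],ce[i]+[x,y])
def ondeck(n,uv,z,oo=o):
    O,d=ray(n,uv);O,d=R.T@(O-oo),R.T@d;return O+d*(z-O[2])/d[2]
# predicted knob tops/bottoms for q
for q in(0,.15,.3):
    for z in(.026,.056):
        X=np.array([.0925+.052*np.cos(q-.3),.075+.052*np.sin(q-.3),z]);print(q,z,proj("top",R@X+o),proj("scene",R@X+o))
# block far edge in top and plate's far edge before/after
g7=gray("pics/t7.png");print(proj("top",np.array([[.072,.11,.026],[.072,.0095,.026]])@R.T+o))
p=proj("top",np.array([[.072,.105,.026],[.072,.015,.026]])@R.T+o)
l=line(g7,p[0],p[1],3,-1);l2=line(g7,p[0],p[1],3,1)
for L in(l,l2):print(L[2],[ondeck("top",L[0]+s*L[1],.026) for s in(-15,15)])
```

```text
top 
top [ 7  5  7 13 68] [242.1324 188.3529]
scene 
scene [ 7  8  5  8 27] [251.037  244.2593]
0 0.026 [[249.0103 187.731 ]] [[256.8951 245.4396]]
0 0.056 [[248.9816 189.9435]] [[260.0452 236.3502]]
0.15 0.026 [[245.032  186.3716]] [[253.4578 246.2325]]
0.15 0.056 [[244.8992 188.5513]] [[256.5463 237.1229]]
0.3 0.026 [[240.8902 185.6101]] [[250.2614 247.4636]]
0.3 0.056 [[240.6487 187.7722]] [[253.2944 238.3388]]
[[218.511  221.6453]
 [271.6943 226.9551]]
0.1480665 [array([0.0773, 0.0763, 0.026 ]), array([0.0773, 0.0198, 0.026 ])]
0.16180418 [array([0.0728, 0.0879, 0.026 ]), array([0.0726, 0.0315, 0.026 ])]
```

The block's far edge measures x≈0.0727 with equal values at both ends, so it is flush with the ledge. The lever is open at about q≈0.28. Now to the knob.

move_arm(commands=[0,0.02,-0.0029,0,0,-0.2,0.045,0,0.026,-0.0029,0,0,-0.2,0.045,0,0.026,-0.0029,0,0,0,0.045,0.01,0.026,-0.0029,0,0,0,0.045,0.013,0.006,-0.0029,0,0,0,0.045,0,0,0,0,0,0,0.045,0,0,0,0,0,0,0.045])

```text
clock: 17.9
position: [0.5967, 0.0389, 0.1872]
eef_rot: [1.495, 1.021, -1.002]
ft_force: [-0.2, -0.1, 0.1]
finger_gap: 0.528
```

```bash
python3 c.py .1455 .073 .0285
python3 - <<'E'
from h import *
a=viewer.capture("scene");b=viewer.capture("top")
cv2.imwrite("pics/s8.png",a[:,:,::-1]);cv2.imwrite("pics/t8.png",b[:,:,::-1])
cv2.imwrite("pics/g8.png",cv2.resize(np.hstack([a[205:305,210:310,::-1],b[150:250,190:290,::-1]]),(800,400),interpolation=cv2.INTER_CUBIC))
E
```

```text
turn deg [0.0164 0.036  0.6583] then shift mm [65.5568  5.2599 -0.2721] | shift in present axes [65.4919  6.0127 -0.3117]
t 17.9 pos [0.5967 0.0389 0.1872] deck [0.1402 0.0727 0.0941] F [-0.2245 -0.1237  0.1134] Fdeck [-0.1651 -0.1259  0.1882] gap 0.5275774269704088
```

View pics/g8.png

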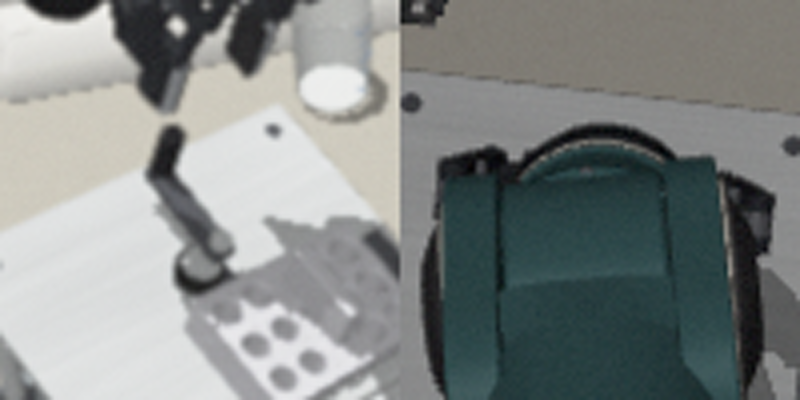

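Run:
```python
from h import *
R,o=deck()
for X in([.1402,.0727,.0941],[.1402,.0727,.099],[.1402,.0727+.0225,.099],[.1402,.0727-.0225,.099],[.1502,.0727-.0225,.099],[.1402,.0727+.0225,.056]): print(X,proj("scene",R@X+o))
```

```text
[0.1402, 0.0727, 0.0941] [[259.6077 227.2771]]
[0.1402, 0.0727, 0.099] [[260.1535 225.6643]]
[0.1402, 0.0952, 0.099] [[250.8769 229.8045]]
[0.1402, 0.0502, 0.099] [[269.1669 221.6416]]
[0.1502, 0.0502, 0.099] [[266.0781 218.1396]]
[0.1402, 0.0952, 0.056] [[246.4487 243.6282]]
```

Picture 11 (scene half): finger tips at (170,105) and (245,70), knob top at (173,128), beaker upright at (335,60), block home. The projections agree to about 2 px, well within the jaw margin, so I descend around the knob.

move_arm(commands=[0.01,0.003,0,0,0,0.3,0.045,0.015,0.003,0,0,0,0.3,0.045,0.015,0,0,0,0,0,0.045,0.012,0,0,0,0,0,0.045,0.008,0,0,0,0,0,0.045,0.004,0,0,0,0,0,0.045,0,0,0,0,0,0,0.045])

```text
clock: 18.7
position: [0.6236, 0.0444, 0.1297]
eef_rot: [1.501, 1.01, -0.992]
ft_force: [-0.5, 0.7, -0.2]
finger_gap: 0.527
```

```bash
python3 c.py .1455 .073 .0285
python3 - <<'E'
from h import *
a=viewer.capture("scene")
cv2.imwrite("pics/s9.png",a[:,:,::-1]);c=a[228:255,240:275].astype(int).sum(2)//3
print("\n".join("".join("#" if v<45 else "+" if v<90 else "." for v in r) for r in c))
E
```

```text
turn deg [-0.0026  0.0224 -0.1336] then shift mm [ 2.276  -2.8542 -0.1973] | shift in present axes [ 2.2692 -2.8595 -0.198 ]
t 18.7 pos [0.6236 0.0444 0.1297] deck [0.1484 0.0728 0.0308] F [-0.5355  0.6519 -0.1861] Fdeck [-0.6404  0.5745 -0.079 ] gap 0.5273727476434789
++++..++####+##++..++####++++++....
##+....+++++###+...+#####++........
##+....+++++##+....+#+###++........
#+++...++#+++++...+#+#####+........
#+++...++++++.....+######++........
#++++.++##+.......+###+##++........
#+++++++#+.......++######+.........
#++++++##+........+#####++.........
###++++#+.........++####+..........
###+++#++..++++....++##++..........
####+##+...++#++....++#++..........
####++++..+++##+.....+++...........
###++++...+####+......+............
###+.....+#####....................
+#++.....+####+....................
+#+......+####.....................
##+.....++####.....................
#++.....+####+.....................
#+......+####......................
#+.....++####......................
+......+++###......................
........++++++.....................
...........++++....................
............+++....................
............++++...................
...........++++++..................
...........+++++++.................
```

The knob sits centred between the two fingers. I make a small correction and close.

move_arm(commands=[0.0015,-0.002,0,0,0,0,0.045,0,0,0,0,0,0,0.03,0,0,0,0,0,0,0.012,0,0,0,0,0,0,0.0,0,0,0,0,0,0,0.0,0,0,0,0,0,0,0.0])

```text
clock: 19.35
position: [0.6227, 0.0447, 0.1288]
eef_rot: [1.502, 1.008, -0.991]
ft_force: [-1.0, 0.1, 2.6]
finger_gap: 0.137
```

```bash
python3 c.py .1455 .073 .0285;python3 -c "
from h import *
print(monitor.sense()['joints'],monitor.sense()['ft_torque'])"
```

```text
turn deg [-0.0066  0.0098 -0.2398] then shift mm [ 1.7113 -1.6738 -0.0667] | shift in present axes [ 1.7042 -1.681  -0.0668]
t 19.35 pos [0.6227 0.0447 0.1288] deck [0.1472 0.0729 0.0302] F [-1.0312  0.0992  2.6454] Fdeck [-0.2168  0.3615  2.8096] gap 0.13683642176193203
[ 0.0774  0.4367 -0.2035  1.9878  0.0368  0.4022 -1.8008] [0.0057 0.3058 0.0181]
```

move_arm(commands=[0,-0.0003,-0.0054,-6,0,0,0,0,-0.0003,-0.0054,-6,0,0,0,0,-0.0003,-0.0054,-6,0,0,0,0,-0.0003,-0.0054,-6,0,0,0,0,0,0,0,0,0,0])

```text
clock: 19.85
position: [0.6209, 0.0671, 0.1308]
eef_rot: [1.154, 1.134, -0.72]
ft_force: [0.4, 2.4, 3.2]
finger_gap: 0.142
```

```bash
cat > k.py <<'E'
from h import *
R,o=deck();s=monitor.sense();p=R.T@(s["position"]-o);t=Ro.from_rotvec(s["eef_rot"]).as_matrix();z=-R.T@t[:,2]
th=np.arctan2(-z[0],z[1]);c=p-np.array([np.cos(th),np.sin(th),0])*.052
print("deck",p,"tool angle",th,"implied axis",c,"tool x",R.T@t[:,0],"F tool",t.T@s["ft_force"],"gap",s["finger_gap"],"t",s["clock"])
E
python3 k.py
```

```text
deck [0.1433 0.0952 0.0304] tool angle 0.42016980713133206 implied axis [0.0958 0.074  0.0304] tool x [ 0.0058  0.0014 -1.    ] F tool [-2.6752  2.0749 -2.1259] gap 0.14186518657149302 t 19.85
```

move_arm(commands=[0,-0.0003,-0.0054,-6,0,0,0,0,-0.0003,-0.0054,-6,0,0,0,0,-0.0003,-0.0054,-6,0,0,0,0,-0.0003,-0.0054,-6,0,0,0,0,0,0,0,0,0,0])

```text
clock: 20.35
position: [0.6107, 0.0867, 0.1298]
eef_rot: [0.801, 1.214, -0.451]
ft_force: [1.1, 5.4, 5.4]
finger_gap: 0.137
```

```bash
python3 k.py
```

```text
deck [0.1311 0.1136 0.0305] tool angle 0.8372975854964481 implied axis [0.0963 0.0749 0.0305] tool x [ 0.007   0.0031 -1.    ] F tool [-4.2369  5.8896 -2.6156] gap 0.13705761974969688 t 20.35
```

move_arm(commands=[0,0.0002,-0.0054,-6,0,0,0,0,0.0,-0.0054,-6,0,0,0,0,0.0,-0.0055,-6,0,0,0,0,0.0,-0.0055,-6,0,0,0,0,0,0,0,0,0,0])

```text
clock: 20.85
position: [0.5944, 0.1012, 0.126]
eef_rot: [0.442, 1.253, -0.184]
ft_force: [-0.1, 7.5, 6.0]
finger_gap: 0.136
```

```bash
python3 k.py
```

```text
deck [0.1127 0.126  0.0305] tool angle 1.2562613427007514 implied axis [0.0966 0.0765 0.0305] tool x [ 0.0067  0.0039 -1.    ] F tool [-4.9616  8.0547 -1.7988] gap 0.13618266412219668 t 20.85
```

move_arm(commands=[0,0.0006,-0.0027,-3,0,0,0,0,0.0005,-0.0027,-3,0,0,0,0,0.0003,-0.0027,-3,0,0,0,0,0.0003,-0.0027,-3,0,0,0,0,0,0,0,0,0,0])

```text
clock: 21.35
position: [0.5848, 0.1055, 0.1231]
eef_rot: [0.262, 1.259, -0.054]
ft_force: [-1.2, 5.3, 6.1]
finger_gap: 0.138
```

```bash
python3 k.py
```

```text
deck [0.1023 0.129  0.0302] tool angle 1.4639011439778564 implied axis [0.0967 0.0773 0.0302] tool x [ 0.0054  0.0024 -1.    ] F tool [-5.6077  5.9082 -0.5846] gap 0.13783942957303214 t 21.35
```

move_arm(commands=[0,0.0002,-0.0027,-3,0,0,0,0,0.0002,-0.0027,-3,0,0,0,0,0.0002,-0.0027,-3,0,0,0,0,0,0,0,0,0,0])

```text
clock: 21.75
position: [0.5768, 0.1072, 0.1206]
eef_rot: [0.125, 1.257, 0.044]
ft_force: [-1.9, 5.2, 6.9]
finger_gap: 0.142
```

```bash
python3 k.py
```

```text
deck [0.0938 0.1297 0.0301] tool angle 1.6210201865319158 implied axis [0.0964 0.0778 0.0301] tool x [ 0.0046  0.0018 -1.    ] F tool [-6.5642  5.894  -0.0556] gap 0.14249675394699715 t 21.75
```

move_arm(commands=[0,0.0,-0.0018,-2,0,0,0,0,0.0,-0.0018,-2,0,0,0,0,0,0,0,0,0,0])

```text
clock: 22.05
position: [0.5733, 0.1076, 0.1195]
eef_rot: [0.065, 1.254, 0.088]
ft_force: [-2.6, 4.2, 7.0]
finger_gap: 0.137
```

```bash
python3 k.py
```

```text
deck [0.0901 0.1297 0.0301] tool angle 1.6904812182417692 implied axis [0.0963 0.078  0.0301] tool x [ 0.0045  0.002  -1.    ] F tool [-7.0182  4.9105 -0.2905] gap 0.13727843592562944 t 22.05
```

move_arm(commands=[0,0.0,-0.0014,-1.5,0,0,0,0,0,0,0,0,0,0])

```text
clock: 22.25
position: [0.572, 0.1076, 0.1191]
eef_rot: [0.043, 1.252, 0.104]
ft_force: [-2.5, 4.5, 6.9]
finger_gap: 0.135
```

```bash
python3 k.py
```

```text
deck [0.0887 0.1295 0.0301] tool angle 1.7164503577929389 implied axis [0.0963 0.0781 0.0301] tool x [ 0.0045  0.0021 -1.    ] F tool [-6.8756  5.1978 -0.1209] gap 0.1346274793970471 t 22.25
```

move_arm(commands=[0,0.0,-0.0014,-1.5,0,0,0,0,0,0,0,0,0,0])

```text
clock: 22.45
position: [0.5706, 0.1076, 0.1187]
eef_rot: [0.02, 1.251, 0.121]
ft_force: [-2.6, 5.6, 7.4]
finger_gap: 0.14
```

```bash
python3 k.py
```

```text
deck [0.0873 0.1293 0.0301] tool angle 1.742708544797577 implied axis [0.0962 0.0781 0.0301] tool x [ 0.0044  0.002  -1.    ] F tool [-7.1861  6.3422  0.1662] gap 0.13952854303730505 t 22.45
```

move_arm(commands=[0,0.0,-0.0014,-1.5,0,0,0,0,0,0,0,0,0,0])

```text
clock: 22.65
position: [0.5698, 0.1075, 0.1185]
eef_rot: [-0.002, 1.248, 0.137]
ft_force: [-2.1, 4.3, 7.2]
finger_gap: 0.136
```

```bash
python3 k.py
```

```text
deck [0.0864 0.1292 0.0302] tool angle 1.7683166245947775 implied axis [0.0967 0.0782 0.0302] tool x [ 0.0053  0.0025 -1.    ] F tool [-6.9901  5.0105  0.5726] gap 0.13643068455149643 t 22.65
```

move_arm(commands=[0,0.0,-0.0014,-1.5,0,0,0,0,0,0,0,0,0,0])

```text
clock: 22.85
position: [0.5692, 0.1074, 0.1184]
eef_rot: [-0.023, 1.245, 0.153]
ft_force: [-0.9, 5.3, 6.2]
finger_gap: 0.14
```

```bash
python3 k.py
python3 - <<'E'
from h import *
a=viewer.capture("scene");b=viewer.capture("top")
cv2.imwrite("pics/s10.png",a[:,:,::-1]);cv2.imwrite("pics/t10.png",b[:,:,::-1])
h=cv2.cvtColor(b,cv2.COLOR_RGB2GRAY)
for r in range(231,241,3): print(r,h[r,264:280])
E
```

```text
deck [0.0859 0.129  0.0303] tool angle 1.7937778117734176 implied axis [0.0974 0.0783 0.0303] tool x [ 0.0066  0.0031 -1.    ] F tool [-5.6169  5.8116  1.7087] gap 0.1398626262473058 t 22.85
231 [ 95  91  92  95  99 126 140 143 123  84 115 137 139 138 139 140]
234 [130 140 139 117  99  98 132 141  85  56  58  55  56  51  90 132]
237 [128 121 121 131 138 142 139 121  66  60  58  56  57  57  67 130]
240 [133 125 141 142 143 143 144 108  66  59  56  59  59  58  90 136]
```

The lever no longer follows the full steps and the tangential force is reversing, so it is at its hard limit. The block edge is unchanged. I release and retract.

move_arm(commands=[0,0,0,0,0,0,0.032,0,0,0,0,0,0,0.032,0,0,0,0,0,0,0.032,-0.01,0,0,0,0,0,0.032,-0.03,0,0,0,0,0,0.032,-0.04,0,0,0,0,0,0.032,-0.04,0,0,0,0,0,0.032,0,0,0,0,0,0,0.032])

```text
clock: 23.75
position: [0.5322, 0.0933, 0.2354]
eef_rot: [-0.029, 1.241, 0.15]
ft_force: [0.5, -0.5, 0.1]
finger_gap: 0.372
```

```bash
python3 k.py
python3 - <<'E'
from h import *
a=viewer.capture("scene");b=viewer.capture("top");R,o=deck()
cv2.imwrite("pics/t11.png",b[:,:,::-1])
cv2.imwrite("pics/g11.png",cv2.resize(np.hstack([a[230:340,195:305,::-1],b[160:270,175:285,::-1]]),(800,400),interpolation=cv2.INTER_CUBIC))
h=cv2.cvtColor(b,cv2.COLOR_RGB2GRAY)
for r in range(231,241,3): print(r,h[r,264:280])
for q in(1.8,2.0):
    X=np.array([.0925+.052*np.cos(q-.3),.075+.052*np.sin(q-.3),.056]);x,y=(proj("scene",R@X+o)[0]-[195,230])*400/110;u=(proj("top",R@X+o)[0]-[175,160])*400/110;print(q,x,y,u+[400,0])
E
```

```text
deck [0.0866 0.1275 0.1538] tool angle 1.7969076821965118 implied axis [0.0983 0.0768 0.1538] tool x [ 0.0111 -0.0014 -0.9999] F tool [-0.003  -0.5384  0.4823] gap 0.37190849328547565 t 23.75
231 [ 93  94  93  94  99 127 142 143 123  85 116 138 138 138 138 137]
234 [130 139 138 117  98  87 133 140  84  55  58  57  55  50  91 132]
237 [129 120 122 131 138 139 141 121  68  59  59  56  56  58  65 131]
240 [133 124 139 135 143 143 143 107  62  57  58  56  59  54  88 135]
1.8 188.4008859952006 131.4119035897449 [525.6048 184.9594]
2.0 200.68977419225627 145.48789385700687 [524.4283 205.2675]
```

View pics/g11.png

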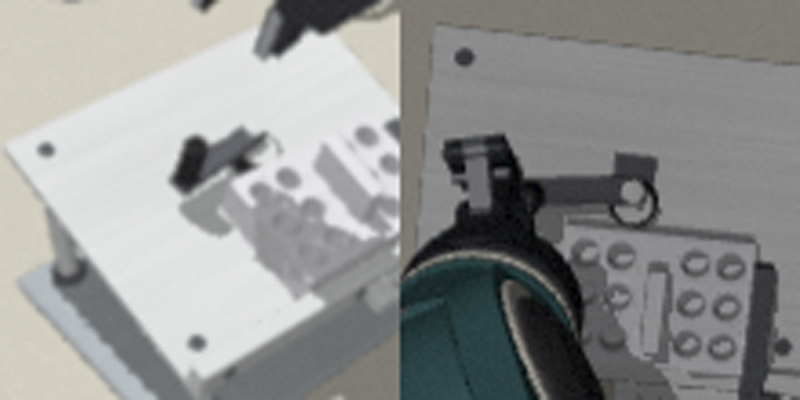

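Picture 12: the block is home against the stop at (765,300), with the lever arm lying across from (635,192) to the knob at (532,193). As a last check I measure the lever's angle numerically.

Run:
```python
from h import *
R,o=deck();Z=lambda x,y:((x-400+.5)*.275-.5+175,(y+.5)*.275-.5+160)
def od(uv,z=.026):
    O,d=ray("top",uv);O,d=R.T@(O-o),R.T@d;return (O+d*(z-O[2])/d[2])[:2]
def ang(f,a,b):
    l=line(gray(f),a,b,1.5);d=od(l[0]+5*l[1])-od(l[0]-5*l[1]);print(f,l[2],d,"q",.3+np.arctan2(d[1],d[0]))
ang("pics/t11.png",Z(612,177),Z(545,181));ang("pics/t11.png",Z(608,200),Z(545,205))
ang("pics/t0.png" if 0 else "pics/top0.png",T(291,200),T(298,110));ang("pics/top0.png",T(259,190),T(267,115))
```

```text
pics/t11.png 0.085829794 [ 0.0024 -0.0184] q -1.1405972693658064
pics/t11.png 0.16533923 [ 0.0034 -0.0183] q -1.089268175318307
pics/top0.png 0.64024013 [-0.0188 -0.0029] q -2.686816088726873
pics/top0.png 0.22135569 [ 0.0189 -0.0011] q 0.239876837333872
```

```bash
python3 -c "
from rig import bot
print(bot.hand_in())"
```

```text
the job is handed in; nothing more can be done
None
```

The block is home in the corner of the filling stand with the cam lever turned fully over, and I handed the job in at about 24 s of the 59 s. I got no verdict back, so this rests on my own checks.

**What I did:**
- I gripped the block by its bar, tilted it to match the plate and lowered it by feel. The press at contact was about 15–20 N.
- After letting it slide to the ledge, I nudged it along in 0.3 mm steps. The end stop showed at 5.3 N on the wrist, and I then released.
- I gripped the knob and turned the lever along its arc to the hard limit.

**Last checks:**
- **Stop:** the block's edge at the stop stayed at the same pixels after release, during locking and after retracting.
- **Ledge:** the block's far edge measured x ≈ 0.0727 m, parallel to within 0.2 mm. Home is 0.072 m, so this agrees within camera error. It was measured before locking.
- **Lever:** its two edges in the top picture gave about 2.00 and 2.05 rad. It started at about 0.24 rad.
- **Bystanders:** the beaker, cup, pipette and marker were never approached. I did not measure their positions again at the end.

**What disagreed:**
- The plate height from the cameras was about 3 mm off what touch showed; I went by touch.
- The finger tips appeared about 2 px from where the arm's position put them.
- The start angle had one poor edge fit, which I ignored.
- I could not measure the contact force at the stop after release; I only inferred it from the unchanged edge.

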